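# Turn the measuring cup mouth-up and stand it on the shop scale

## Robot

A 6-joint arm with a two-finger parallel gripper is mounted at the origin on the work surface. World frame = base frame: x ahead of the robot, y to its left, z up, the work surface at z = 0. Lengths are in m, angles in rad, forces in N, time in s.
With the tool pointing down it reaches from about 0.375 to 0.9 m from the base axis. Payload 3.1 kg.
Tool frame: the origin (TCP) lies midway between the tips of the shut fingers; the grasp point (between the pads) lies ctrl.hold_point_z behind it (ctrl.hold_point_z is the distance from the TCP to the grasp point, in m); y points along the fingers, z is the direction in which the jaws open and shut, and the axes are right-handed (so a half turn about y gives the same grasp; the last joint's range is limited). The gripper opens to 87 mm and grips with 3 to 60 N. Pads are 19 mm wide; open, the fingers measure 117 mm over their backs; the gripper's body (75 mm by 190 mm) begins 51 mm behind the grasp point.
Start: joints at [-1.317, 0.527, 1.433, -0, 1.181, -0.178], TCP at [0.262, -0.567, 0.197] pointing down, gripper open.
Joint ranges: [-3.08, 3.08], [-0.75, 2.2], [0.22, 2.44], [-1.43, 4.57], [0, 2.65], [-2.85, 2.85]. Speed limits (rad/s): [2.79, 2.79, 3.14, 3.14, 3.14, 3.14].

## Interface

Orientations are given as a 3x3 rotation matrix whose columns are the frame's x, y, z axes.
In Python, from rig import ctrl, kin, readout, optics, silhouettes gives the robot as it stands. Calls block until the motion is done:
- ctrl.move_to(position, orientation): joint-space move of the TCP to a pose.
- ctrl.movel(position, orientation=None, speed=0.15, max_force=None): straight line of the TCP; orientation=None keeps the orientation; speed is the mean speed in m/s. With max_force (N) it stops when the force on the tool has changed by that much, and returns True; else False.
- ctrl.movej(angles): joint-space move.
- ctrl.release() and ctrl.grasp(effort=None): open the fingers fully, or close them until they stop; effort is the grip in N (None keeps the last).
- ctrl.hold(seconds).
- kin.inverse_kinematics(position, orientation): joint angles nearest the present ones, or None.
- readout.get_state(): the state.
- optics.grab_frame(name): name is "side" or "top"; returns (picture, depth): 420x560x3 uint8, blue, green, red; 420x560 float32, m along the optical axis (not along the pixel's ray), 0 where there is no reading.
- optics.camera_model(name): a dict with "camera_matrix" (3x3 intrinsics, pixels), "R" (3x3) and "t" (3): a world point X has camera coordinates R X + t. Camera axes: x right, y down, z forward; pixel columns grow to the right and rows downward; lengths in m; the calibration is good to about 2 mm. A picture is of the moment at which its call begins. camera_model takes no time and is no camera call.
A pose or a line that the arm cannot do raises ctrl.MotionError and nothing moves.
- ctrl.job_done(): hands the job in, once; it reports no verdict.
Trained networks look in the newest picture that a camera, given by its name, has taken for a name from the list of things; names that differ only in an ending like _2 or _b are one class to them, and where a whole thing is asked for, a point or a joint stands for the part that bears it (a point fixed in the world has none). Each returns a list of dicts, best first, with "confidence" (0 to 1); they miss things now and then, are a little off and sometimes report something else, mostly with a low value. They report only what shows in the picture. A call takes as long as a camera call. They do not tell look-alikes from the thing itself.
- silhouettes(camera, name): "region" (420x560 bool, what is visible of it) and "rect" ([left, top, right, bottom] in pixels, round what is visible of it).
The state is a dict: "t": time; "joint_pos": joint angles; "joint_vel": joint speeds; "effort": joint torques, N m; "tool_pos": TCP position; "orientation": TCP orientation; "ft_force": force on the tool from outside, world axes, zero at the start; "ft_torque": the same for the moment, N m; "width": finger opening in m.
Only numpy, scipy, OpenCV 4.12 (cv2) and the standard library are available. Lean on these libraries where they do the work, as an engineer would, in place of code of your own. Each camera call takes 0.05 s, during which the arm holds its last target.

## Task

The square measuring cup was left upside down on the shop counter. Turn it over so that its mouth is up, then set it gently, upright, in the middle of the scale's round pan and let go. Leave the packets, the cartons and the jar where they are.

Things in the scene. Friction and masses are not known exactly. Their poses are not given: they have to be found in the camera images.
- cup_mid (a point): Centre (half-way up) of the square teal measuring cup with cream bands: a straight open box 70 x 70 mm outside, 112 mm from mouth to bottom, walls 4 mm, loose, no handle, 0.14 to 0.28 kg. z runs from the open mouth (56 mm along -z) to the closed bottom (56 mm along +z): up at the start, down when mouth-up. x, y are square to the side faces (35 mm off).
- cup: The same cup; origin at the middle of its mouth plane, same axes (z from the mouth towards the closed bottom). It is stable mouth-down, lying on a side face (it does not roll) or mouth-up. Pushed squarely near its top on the wooden counter it tips over the far edge rather than slides.
- pan (a point): Centre of the top surface of the scale's flat round steel pan: 190 mm in diameter, no rim, its top 45 mm above the counter; z up.
- scale: The low grey counter scale that carries the pan: 200 x 200 mm, black display strip reaching 147 mm from its centre on its -x side; origin at its centre on the counter. It does not move. It may be to the left or right of the cup.
- packets: Bystander: tied bundle of three gold packets, 150 (x) x 120 (y) x 105 mm high, 0.9 kg, loose; origin at the centre of its underside, z up.
- cartons: Bystander: tied pile of two dark red cartons, 90 (x) x 120 (y) x 80 mm high, 0.5 kg, loose; origin at the centre of its underside, z up.
- jar: Bystander: amber glass jar with red cap, 84 mm in diameter, 120 mm high, 0.5 kg, loose; origin at the centre of its underside, z up.
Not all that is in view belongs to the job. What is shaped like the cup but blue or green is not meant.

How it is judged:
At the end, for the whole second after the job is handed in: The cup stands still, mouth-up (within 0.1 rad of upright), its foot on the scale's pan, its centre within 30 mm of the pan's centre, and the robot has let go (angle between cup_mid's own z axis and vertical above 3.04 rad and horizontal distance between cup_mid and pan below 0.03 m and z of cup_mid in the frame of pan between 0.051 and 0.061 m and linear speed of cup below 0.03 m/s); the robot touches nothing.
It fails at once if the packets are pushed more than 30 mm (distance of packets from where it was at the start of the episode above 0.03 m).
It fails at once if the cartons are pushed more than 30 mm (distance of cartons from where it was at the start of the episode above 0.03 m).
It fails at once if the jar is pushed or knocked more than 30 mm (distance of jar from where it was at the start of the episode above 0.03 m).
It fails at once if the cup is dropped onto the scale (falls freely faster than 0.45 m/s over the pan) (horizontal distance between cup_mid and pan below 0.1 m and contact force between cup and the fingers below 0.1 N and linear speed of cup above 0.45 m/s).
It also fails if it takes over 67 s, if anything falls off the work surface, if the arm or the gripper's body presses on something with over 40 N, if the wrist force passes 120 N, or if a joint passes its speed limit or range.

## Working session

There is one attempt and no reset: what is moved stays moved. The work goes in short steps, each a Python script; the robot and the scene stay as the last script left them, time stands still between calls to the robot, and variables do not carry over. Pictures are saved under pics/ and viewed, and the job is handed in when it is done.

```bash
ls; mkdir -p pics; python3 - <<'E'
from rig import ctrl,kin,readout,optics,silhouettes
import cv2,numpy as np
for n in("side","top"):
    p,d=optics.grab_frame(n); cv2.imwrite(f"pics/{n}0.png",p); np.save(f"{n}0.npy",d)
    m=optics.camera_model(n); print(n,m)
    for k in("cup","scale","pan","packets","cartons","jar"):
        for r in silhouettes(n,k): print(k,round(r["confidence"],2),r["rect"],r["region"].sum())
print(readout.get_state(),ctrl.hold_point_z)
E
```

```text
pics
side {'camera_matrix': array([[449.90620041,   0.        , 278.84893757],
       [  0.        , 449.90620041, 213.18171046],
       [  0.        ,   0.        ,   1.        ]]), 'R': array([[-0.81028289, -0.5858781 , -0.01372901],
       [-0.43033834,  0.61074344, -0.6646814 ],
       [ 0.39780718, -0.53267185, -0.74700077]]), 't': array([0.51791389, 0.30465475, 0.80291458])}
cup 0.92 [166.3, 163.5, 209.8, 221.1] 1823
cup 0.91 [292.8, 146.9, 334.3, 209.8] 1934
cup 0.71 [193.8, 212.1, 231.9, 272.8] 2067
cup 0.68 [217.6, 140.2, 261.0, 195.7] 1826
cup 0.58 [249.1, 174.5, 297.4, 242.0] 2184
cup 0.31 [336.7, 126.0, 446.6, 196.2] 5366
scale 0.89 [337.9, 125.2, 447.4, 199.0] 5498
pan 0.98 [333.4, 126.9, 449.4, 199.7] 5456
packets 0.97 [202.6, 308.0, 312.0, 420.0] 8106
cartons 0.65 [111.3, 249.4, 197.2, 333.8] 3948
jar 0.62 [292.9, 102.6, 325.7, 155.3] 1389
jar 0.43 [249.2, 174.2, 299.6, 242.8] 2203
top {'camera_matrix': array([[388.12771632,   0.        , 281.46674964],
       [  0.        , 388.12771632, 206.7862117 ],
       [  0.        ,   0.        ,   1.        ]]), 'R': array([[
[... 760 characters left out ...]
42e-05,
        1.18140319e+00, -1.78516917e-01]), 'joint_vel': array([-0.00013659, -0.00084106, -0.00021151,  0.00069094, -0.00127149,
        0.00031921]), 'effort': array([-1.69448587e-03, -4.39867437e+01, -1.76951820e+01,  6.34309393e-02,
        5.02813887e-02,  1.27501286e-05]), 'tool_pos': array([ 0.26217601, -0.56733452,  0.19718513]), 'orientation': array([[-9.07780507e-01,  3.00511194e-05,  4.19445528e-01],
       [-4.19445529e-01, -4.49826622e-05, -9.07780506e-01],
       [-8.41204385e-06, -9.99999999e-01,  5.34391916e-05]]), 'ft_force': array([-0.010437  ,  0.65546624,  0.34470267]), 'ft_torque': array([-0.01008589,  0.02343065,  0.01902425]), 'width': 0.08676698008685681} 0.0187
```

View pics/side0.png

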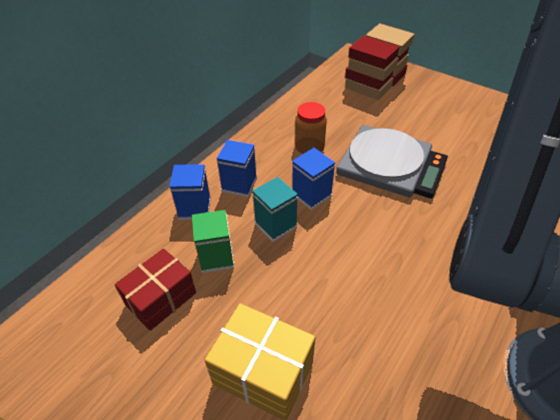

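View pics/top0.png

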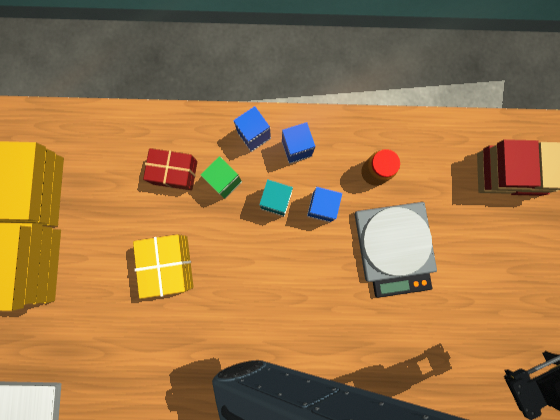

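```bash
python3 - <<'E'
import cv2
p=cv2.imread("pics/side0.png")
cv2.imwrite("pics/crop0.png",cv2.resize(p[115:285,150:350],None,fx=3.5,fy=3.5,interpolation=2))
p=cv2.imread("pics/top0.png")
cv2.imwrite("pics/crop1.png",cv2.resize(p[100:305,190:450],None,fx=2.9,fy=2.9,interpolation=2))
E
```

```text
(no output)
```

View pics/crop0.png

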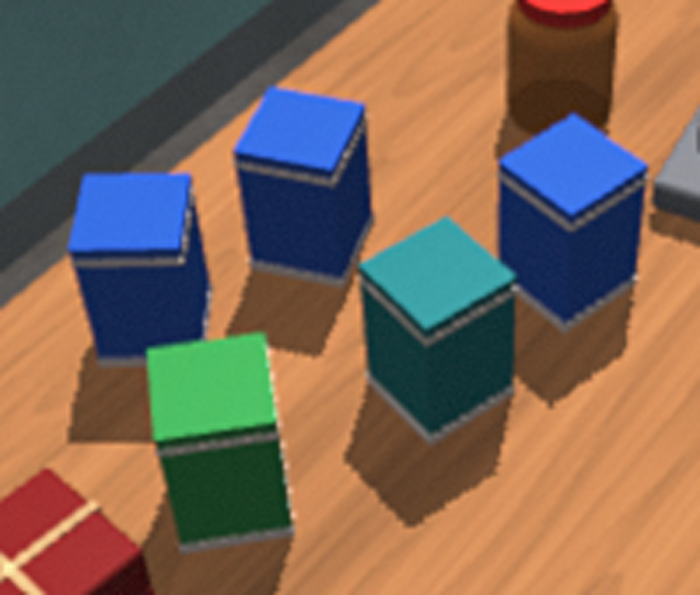

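View pics/crop1.png

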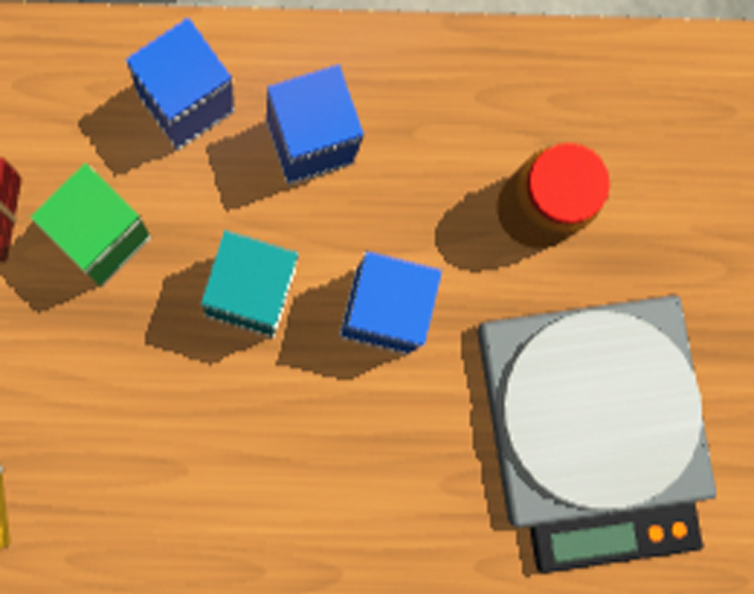

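The top picture shows five cup-shaped things: teal (276,198), blue (325,204), blue (298,142), blue (252,128) and green (221,177). Only the one at top (276,198) / side (273,208) is teal with cream bands, and the enlarged crop confirms it. The scale is at (397,243), to the right of the cup. Next I'll work out positions.

```bash
cat > h.py <<'E'
from rig import ctrl,kin,readout,optics,silhouettes
import cv2,numpy as np
def cloud(n,d):
    m=optics.camera_model(n);K=m["camera_matrix"]
    v,u=np.mgrid[:420,:560]
    c=np.stack([(u-K[0,2])/K[0,0]*d,(v-K[1,2])/K[1,1]*d,d],-1)
    return (c-m["t"])@m["R"]
def rect(P):
    (c,s,a)=cv2.minAreaRect((P[:,:2]*1000).astype(np.float32)); return np.round(c,1),np.round(s,1),round(a,1)
E
python3 - <<'E'
from h import *
C={n:cloud(n,np.load(n+"0.npy")) for n in("top","side")}
P={n:cv2.imread(f"pics/{n}0.png") for n in C}
for n in C:
    hsv=cv2.cvtColor(P[n],cv2.COLOR_BGR2HSV);c=C[n]
    H=hsv[...,0];S=hsv[...,1];
    for nm,lo,hi in(("teal",80,97),("blue",105,118),("green",55,72)):
        m=(H>=lo)&(H<=hi)&(S>120)&(c[...,2]>.100)&(c[...,2]<.125)&(c[...,0]>.35)
        k,l,st,ce=cv2.connectedComponentsWithStats(m.astype(np.uint8))
        for i in range(1,k):
            if st[i,4]>150: print(n,nm,ce[i].round(),st[i,4],rect(c[l==i]),c[l==i].mean(0).round(3))
    for nm,u in (("jar",(384,160) if n=="top" else (311,112)),):
        print(nm,c[u[1],u[0]])
    m=(S<40)&(c[...,2]>.04)&(c[...,2]<.05)&(hsv[...,2]>150)&(c[...,0]>.35)
    k,l,st,ce=cv2.connectedComponentsWithStats(m.astype(np.uint8));i=1+st[1:,4].argmax()
    q=c[l==i];print("pan",ce[i],cv2.minEnclosingCircle((q[:,:2]*1000).astype(np.float32)),q.mean(0),rect(q))
    m=(c[...,2]>.02)&(c[...,2]<.15)&(c[...,0]>.3)&(c[...,1]>.0)
    k,l,st,ce=cv2.connectedComponentsWithStats(m.astype(np.uint8))
    for i in range(1,k):
        if st[i,4]>500: print("blob",ce[i].round(),st[i,4],rect(c[l==i]),c[l==i][:,2].max())
E
```

```text
top teal [275. 196.] 688 (array([645.7,   2. ]), array([69.6, 68.3]), 73.8) [0.645 0.002 0.113]
top blue [251. 123.] 671 (array([839.5,  72.2]), array([69.5, 70. ]), 36.0) [0.839 0.072 0.113]
top blue [298. 138.] 670 (array([802.3, -54.6]), array([69.4, 69.5]), 19.5) [ 0.801 -0.055  0.113]
top blue [326. 203.] 714 (array([ 631.2, -129.6]), array([69.8, 70. ]), 76.8) [ 0.63  -0.129  0.113]
top green [219. 174.] 693 (array([698.9, 152.5]), array([69.8, 68.8]), 46.6) [0.698 0.153 0.113]
jar [ 0.74633673 -0.28089241  0.11928666]
pan [397.48496659 240.88056793] ((538.567626953125, -337.1318359375), 94.6832275390625) [ 0.53760479 -0.33670064  0.04556508] (array([ 538.1, -337. ]), array([187.4, 187. ]), 1.3)
blob [252. 127.] 965 (array([839.9,  71.8]), array([71.6, 71.1]), 36.7) 0.11969205168513199
blob [ 31. 210.] 6977 (array([559.5, 685.1]), array([419.5, 146.2]), 1.1) 0.1499819383959221
blob [169. 168.] 1693 (array([723.4, 298.8]), array([121.1,  91.7]), 82.1) 0.08694715448577041
blob [221. 176.] 880 (array([699.2, 152.4]), array([71.4, 69.3]), 46.5) 0.11846015785489847
blob [162. 265.] 
[... 569 characters left out ...]
1]
jar [ 0.73441321 -0.27503734  0.11992063]
pan [386.39199704 152.03630974] ((539.4268188476562, -336.60858154296875), 95.54923248291016) [ 0.5367611  -0.33265645  0.04378085] (array([ 539.2, -335.8]), array([186.6, 186.9]), 35.3)
blob [ 7. 71.] 554 (array([1665.1,   35.9]), array([70.9, 17.5]), 88.2) 0.14624824212000156
blob [201. 215.] 3523 (array([772.4, 116.1]), array([ 91. , 249.6]), 58.4) 0.1149666426091371
blob [271. 209.] 1371 (array([650.3,  14.7]), array([50.4, 74.2]), 73.8) 0.11427670432447837
blob [155. 287.] 3522 (array([724.2, 300.8]), array([122.7,  95.4]), 82.1) 0.08197030005519616
blob [261. 359.] 7833 (array([458.6, 302.2]), array([153.9, 122.2]), 10.6) 0.10821013413224355
```

```bash
python3 - <<'E'
from h import *
# IK feasibility, horizontal tool: tool y = approach dir
for (x,y) in((.56,.0),(.4,-.28),(.47,-.28)):
  for z in(.06,.09,.12):
    for deg in(-60,-40,-20,0,20,40):
      for s in(1,-1):
        a=np.radians(deg);d=np.array([np.cos(a),np.sin(a),0]);zz=s*np.array([-np.sin(a),np.cos(a),0])
        R=np.stack([np.cross(d,zz),d,zz],1)
        q=kin.inverse_kinematics(np.array([x,y,z]),R)
        if z==.09 or q is not None: print(x,y,z,deg,s,None if q is None else np.round(q,2))
E
```

```text
0.56 0.0 0.06 -40 1 [0.3  1.35 2.07 4.16 1.72 1.81]
0.56 0.0 0.06 -40 -1 [ 0.3   1.35  2.07  4.16  1.72 -1.34]
0.56 0.0 0.06 -20 1 [0.01 1.55 2.29 3.59 2.21 1.85]
0.56 0.0 0.06 -20 -1 [ 0.01  1.55  2.29  3.59  2.21 -1.29]
0.56 0.0 0.06 0 1 [-0.51  1.7   2.38  2.39  2.35  0.99]
0.56 0.0 0.06 0 -1 [-0.51  1.7   2.38  2.39  2.35 -2.15]
0.56 0.0 0.06 20 1 [-0.84  1.55  2.29  1.87  1.81  0.91]
0.56 0.0 0.06 20 -1 [-0.84  1.55  2.29  1.87  1.81 -2.23]
0.56 0.0 0.06 40 1 [-0.91  1.35  2.07  1.54  1.56  1.29]
0.56 0.0 0.06 40 -1 [-0.91  1.35  2.07  1.54  1.56 -1.85]
0.56 0.0 0.09 -60 1 None
0.56 0.0 0.09 -60 -1 None
0.56 0.0 0.09 -40 1 [0.3  1.28 2.11 4.16 1.7  1.78]
0.56 0.0 0.09 -40 -1 [ 0.3   1.28  2.11  4.16  1.7  -1.36]
0.56 0.0 0.09 -20 1 [0.01 1.49 2.34 3.59 2.2  1.85]
0.56 0.0 0.09 -20 -1 [ 0.01  1.49  2.34  3.59  2.2  -1.29]
0.56 0.0 0.09 0 1 [-0.51  1.66  2.44  2.38  2.36  0.97]
0.56 0.0 0.09 0 -1 [-0.51  1.66  2.44  2.38  2.36 -2.17]
0.56 0.0 0.09 20 1 [-0.84  1.49  2.34  1.87  1.81  0.92]
0.56 0.0 0.09 20 -1 [-0.84  1.49  2.34  1.87  1.81 -2.22]
0.56 0.0 0.09 40 1 [-0.91  1.28  2
[... 3069 characters left out ...]
09 20 1 [-1.45  1.23  1.99  1.34  1.55  1.49]
0.47 -0.28 0.09 20 -1 [-1.45  1.23  1.99  1.34  1.55 -1.65]
0.47 -0.28 0.09 40 1 [-1.36  1.18  1.72  1.09  1.68  1.78]
0.47 -0.28 0.09 40 -1 [-1.36  1.18  1.72  1.09  1.68 -1.36]
0.47 -0.28 0.12 -60 1 [-0.35  1.34  2.3   3.9   1.95  1.91]
0.47 -0.28 0.12 -60 -1 [-0.35  1.34  2.3   3.9   1.95 -1.23]
0.47 -0.28 0.12 0 1 [-1.47  1.32  2.28  1.66  1.61  1.11]
0.47 -0.28 0.12 0 -1 [-1.47  1.32  2.28  1.66  1.61 -2.03]
0.47 -0.28 0.12 20 1 [-1.45  1.16  2.02  1.34  1.56  1.53]
0.47 -0.28 0.12 20 -1 [-1.45  1.16  2.02  1.34  1.56 -1.61]
0.47 -0.28 0.12 40 1 [-1.36  1.12  1.74  1.09  1.7   1.81]
0.47 -0.28 0.12 40 -1 [-1.36  1.12  1.74  1.09  1.7  -1.33]
```

```bash
cat >> h.py <<'E'
cup=np.array([.6455,.003]); PAN=np.array([.5388,-.3365]); YAW=np.radians(-16.2)
def Rh(yaw,s,pitch=0):  # tool y=approach (pitch>0: downwards), tool z = s*left
    d=np.array([np.cos(yaw)*np.cos(pitch),np.sin(yaw)*np.cos(pitch),-np.sin(pitch)]);z=s*np.array([-np.sin(yaw),np.cos(yaw),0])
    return np.stack([np.cross(d,z),d,z],1)
def tcp(g,R): return np.asarray(g)+R[:,1]*ctrl.hold_point_z
E
python3 - <<'E'
from h import *
from scipy.optimize import least_squares
from scipy.spatial.transform import Rotation as Ro
def fk(p,q):
    h,a0,L1,a2,L2,Lt=p
    R=Ro.from_euler('z',q[0]); o=np.array([0,0,h])+R.apply([a0,0,0])
    R=R*Ro.from_euler('y',q[1]); e=o+R.apply([0,0,L1])
    R=R*Ro.from_euler('y',q[2]); w=e+R.apply([a2,0,L2])
    R=R*Ro.from_euler('z',q[3])*Ro.from_euler('y',q[4])
    t=w+R.apply([0,0,Lt]); return o,e,w,t,R.apply([0,0,1])
S=[]
for x,y,z,yaw,pi in [(.5,0,.3,0,1.57),(.6,.1,.2,0,1.57),(.7,-.2,.3,.2,1.0),(.5,.2,.4,-.3,.5),(.6,.2,.1,.3,0),(.6,-.2,.4,-.4,.3),(.6,-.1,.1,.3,0)]:
    R=Rh(yaw,1,pi);q=kin.inverse_kinematics(np.array([x,y,z]),R)
    if q is not None:S.append((q,np.array([x,y,z]),R[:,1]))
f=lambda p:np.concatenate([np.r_[fk(p,q)[3]-t,fk(p,q)[4]-d] for q,t,d in S])
r=least_squares(f,[.3,0,.3,0,.3,.2]);print(len(S),r.cost,r.x.round(4))
for s in(1,-1):
  for nm,g,yaw in(("cup",np.r_[cup,.062],YAW),("pre",np.r_[cup,.062]-.16*Rh(YAW,1)[:,1],YAW),("up",np.r_[cup,.28],YAW),("pan",np.r_[PAN,.095],YAW-.56),("panup",np.r_[PAN,.25],YAW-.56),("panback",np.r_[PAN,.095]-.15*Rh(YAW-.56,1)[:,1],YAW-.56)):
    R=Rh(yaw,s);q=kin.inverse_kinematics(tcp(g,R),R)
    print(nm,s,None if q is None else (q.round(2),[v.round(3) for v in fk(r.x,q)[1:3]]))
E
```

```text
7 0.039501643352940166 [ 0.2898 -0.0679  0.6526  0.1324  0.436   0.3868]
cup 1 (array([-0.06,  1.36,  2.11,  3.38,  1.9 ,  1.65]), [array([ 0.57 , -0.035,  0.424]), array([ 0.303, -0.018,  0.055])])
pre 1 (array([0.12, 1.67, 2.37, 3.74, 2.38, 2.03]), [array([0.577, 0.069, 0.224]), array([0.156, 0.019, 0.058])])
up 1 (array([-0.06,  0.81,  2.26,  3.36,  1.5 ,  1.56]), [array([ 0.405, -0.025,  0.739]), array([ 0.303, -0.018,  0.295])])
pan 1 (array([-0.63,  1.31,  2.17,  3.37,  1.91,  1.65]), [array([ 0.455, -0.331,  0.457]), array([ 0.235, -0.171,  0.092])])
panup 1 (array([-0.63,  0.91,  2.29,  3.36,  1.63,  1.58]), [array([ 0.362, -0.263,  0.69 ]), array([ 0.235, -0.171,  0.262])])
panback 1 (array([-0.46,  1.64,  2.44,  3.74,  2.42,  2.04]), [array([ 0.522, -0.261,  0.245]), array([ 0.137, -0.068,  0.095])])
cup -1 (array([-0.06,  1.36,  2.11,  3.38,  1.9 , -1.49]), [array([ 0.57 , -0.035,  0.424]), array([ 0.303, -0.018,  0.055])])
pre -1 (array([ 0.12,  1.67,  2.37,  3.74,  2.38, -1.11]), [array([0.577, 0.069, 0.224]), array([0.156, 0.019, 0.058])])
up -1 (array([-0.06,  0.81,  2.26,  3.36,  1.5 , -1.59]), [array([ 0.405, -0.025,  0.739]), array([ 0.303, -0.018,  0.295])])
pan -1 (array([-0.63,  1.31,  2.17,  3.37,  1.91, -1.49]), [array([ 0.455, -0.331,  0.457]), array([ 0.235, -0.171,  0.092])])
panup -1 (array([-0.63,  0.91,  2.29,  3.36,  1.63, -1.56]), [array([ 0.362, -0.263,  0.69 ]), array([ 0.235, -0.171,  0.262])])
panback -1 (array([-0.46,  1.64,  2.44,  3.74,  2.42, -1.1 ]), [array([ 0.522, -0.261,  0.245]), array([ 0.137, -0.068,  0.095])])
```

```bash
cat > kf.py <<'E'
from h import *
from scipy.optimize import least_squares
from scipy.spatial.transform import Rotation as Ro
def fk(p,q):
    h,a0,L1,a2,L2,a5,Lt,b=p[:8]; o2,o3,o4,o5=p[8:]
    R=Ro.from_euler('z',q[0]); o=np.array([0,0,h])+R.apply([a0,0,0])
    R=R*Ro.from_euler('y',q[1]+o2); e=o+R.apply([0,b,L1])
    R=R*Ro.from_euler('y',q[2]+o3); w=e+R.apply([a2,0,L2])
    R=R*Ro.from_euler('z',q[3]+o4)*Ro.from_euler('y',q[4]+o5)
    t=w+R.apply([a5,0,Lt]); return o,e,w,t,R.apply([0,0,1])
E
python3 - <<'E'
from kf import *
S=[]
rng=np.random.default_rng(1)
for i in range(40):
    yaw,pi=rng.uniform(-.5,.5),rng.uniform(0,1.57)
    t=np.array([rng.uniform(.45,.7),rng.uniform(-.3,.3),rng.uniform(.1,.45)])
    R=Rh(yaw,1,pi);q=kin.inverse_kinematics(t,R)
    if q is not None:S.append((q,t,R[:,1]))
f=lambda p:np.concatenate([np.r_[fk(p,q)[3]-t,fk(p,q)[4]-d] for q,t,d in S])
best=min((least_squares(f,np.r_[[.3,0,.3,0,.3,0,.2,0],rng.normal(0,.5,4)]) for _ in range(15)),key=lambda r:r.cost)
print(len(S),best.cost,best.x.round(4));np.save("kp.npy",best.x)
for nm,g,yaw in(("cup",np.r_[cup,.062],YAW),("pre",np.r_[cup,.062]-.16*Rh(YAW,1)[:,1],YAW),("up",np.r_[cup,.28],YAW),("pan",np.r_[PAN,.095],YAW-.56)):
    R=Rh(yaw,-1);q=kin.inverse_kinematics(tcp(g,R),R)
    print(nm,q.round(2),[v.round(3) for v in fk(best.x,q)])
E
```

```text
36 6.224071858804499e-30 [ 0.2742  0.      0.588   0.1141  0.3917  0.      0.3309  0.111  -0.
 -0.      0.      0.    ]
cup [-0.06  1.36  2.11  3.38  1.9  -1.49] [array([ 0.   , -0.   ,  0.274]), array([0.581, 0.076, 0.395]), array([0.346, 0.09 , 0.062]), array([ 0.663, -0.002,  0.062]), array([ 0.96 , -0.279, -0.   ])]
pre [ 0.12  1.67  2.37  3.74  2.38 -1.11] [array([0.   , 0.   , 0.274]), array([0.568, 0.18 , 0.215]), array([0.192, 0.135, 0.062]), array([0.51 , 0.042, 0.062]), array([ 0.96 , -0.279, -0.   ])]
up [-0.06  0.81  2.26  3.36  1.5  -1.59] [array([ 0.   , -0.   ,  0.274]), array([0.433, 0.085, 0.679]), array([0.346, 0.09 , 0.28 ]), array([ 0.663, -0.002,  0.28 ]), array([ 0.96 , -0.279,  0.   ])]
pan [-0.63  1.31  2.17  3.37  1.91 -1.49] [array([ 0.   , -0.   ,  0.274]), array([ 0.525, -0.244,  0.425]), array([ 0.331, -0.103,  0.095]), array([ 0.551, -0.35 ,  0.095]), array([ 0.665, -0.746, -0.   ])]
```

```bash
python3 - <<'E'
from kf import *
p=np.load("kp.npy")
R=Rh(YAW,-1);q1=kin.inverse_kinematics(tcp(np.r_[cup,.30],R),R);q0=readout.get_state()["joint_pos"]
m=q0.copy();m[1:3]=[0.1,1.6]; m[4]=1.2
for a,b in((q0,m),(m,q1)):
  for s in np.linspace(0,1,9): o,e,w,t,d=fk(p,a+(b-a)*s);print(e.round(2),w.round(2),t.round(2))
for s in(-1,1):
    R=Rh(YAW,s)
    for z in(.3,.06):print(s,z,kin.inverse_kinematics(tcp(np.r_[cup,z],R),R).round(2))
E
```

```text
[ 0.18 -0.26  0.78] [ 0.26 -0.57  0.53] [ 0.26 -0.57  0.2 ]
[ 0.17 -0.23  0.8 ] [ 0.26 -0.55  0.55] [ 0.26 -0.56  0.22]
[ 0.17 -0.2   0.81] [ 0.25 -0.53  0.58] [ 0.26 -0.55  0.25]
[ 0.16 -0.18  0.82] [ 0.25 -0.51  0.6 ] [ 0.25 -0.54  0.27]
[ 0.15 -0.15  0.83] [ 0.24 -0.49  0.62] [ 0.25 -0.52  0.29]
[ 0.15 -0.12  0.84] [ 0.24 -0.46  0.64] [ 0.25 -0.51  0.32]
[ 0.14 -0.09  0.85] [ 0.23 -0.44  0.66] [ 0.24 -0.5   0.34]
[ 0.13 -0.06  0.86] [ 0.22 -0.42  0.68] [ 0.24 -0.48  0.36]
[ 0.12 -0.03  0.86] [ 0.22 -0.39  0.7 ] [ 0.24 -0.47  0.37]
[ 0.12 -0.03  0.86] [ 0.22 -0.39  0.7 ] [ 0.24 -0.47  0.37]
[ 0.14 -0.05  0.85] [ 0.28 -0.37  0.63] [ 0.41 -0.34  0.33]
[ 0.18 -0.07  0.84] [ 0.34 -0.32  0.57] [ 0.53 -0.19  0.33]
[ 0.21 -0.08  0.83] [ 0.38 -0.26  0.51] [ 0.62 -0.08  0.38]
[ 0.26 -0.07  0.81] [ 0.41 -0.19  0.45] [ 0.68 -0.    0.42]
[ 0.3  -0.05  0.79] [ 0.42 -0.12  0.4 ] [0.71 0.03 0.44]
[ 0.35 -0.02  0.76] [ 0.41 -0.04  0.36] [0.73 0.04 0.42]
[0.38 0.03 0.73] [0.39 0.03 0.33] [0.71 0.02 0.37]
[0.41 0.09 0.7 ] [0.35 0.09 0.3 ] [ 0.66 -0.    0.3 ]
-1 0.3 [-0.06  0.75  2.26  3.37  1.44 -1.6 ]
-1 0.06 [-0.06  1.37  2.11  3.38  1.9  -1.49]
1 0.3 [-0.06  0.75  2.26  3.37  1.44  1.54]
1 0.06 [-0.06  1.37  2.11  3.38  1.9   1.65]
```

Path clears everything. Move to above the cup with a horizontal tool and look.

```bash
python3 - <<'E'
from kf import *
R=Rh(YAW,-1);q1=kin.inverse_kinematics(tcp(np.r_[cup,.30],R),R);q0=readout.get_state()["joint_pos"]
m=q0.copy();m[1:3]=[0.1,1.6]; m[4]=1.2
ctrl.movej(m);ctrl.movej(q1)
s=readout.get_state();print(s["t"],s["tool_pos"],s["joint_pos"].round(2))
P=[]
for n in("side","top"):
    p,d=optics.grab_frame(n);P.append(p);np.save(n+"1.npy",d)
    cv2.imwrite(f"pics/{n}1.png",p)
E
```

```text
4.375 [ 0.66374837 -0.00256568  0.30016705] [-0.06  0.75  2.26  3.36  1.44 -1.6 ]
```

View pics/side1.png

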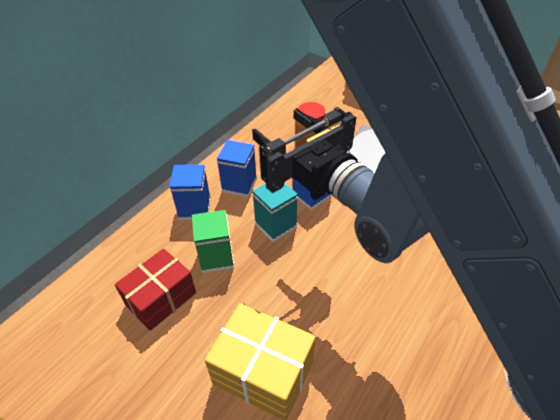

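View pics/top1.png

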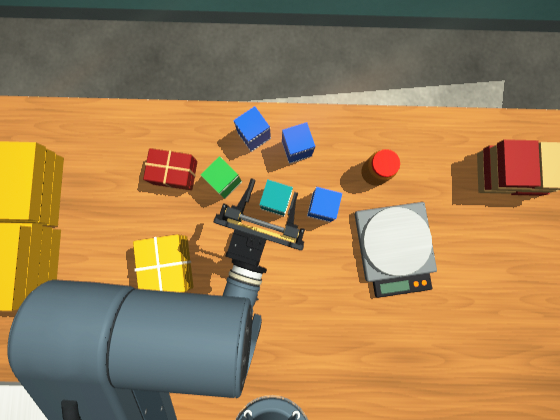

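Side: gripper at (300,150) above the teal cup (275,210), wrist disc at (378,235). Top: fingers at (246,195) and (293,210) bracket the cup. Next I'll measure how far the wrist housing extends below its axis.

```bash
python3 - <<'E'
from h import *
R=Rh(YAW,-1);t=readout.get_state()["tool_pos"]
for n in("side","top"):
    c=cloud(n,np.load(n+"1.npy"))
    L=(c.reshape(-1,3)-t)@np.stack([R[:,1],R[:,2],[0,0,1]],1)
    L=L[(np.load(n+"1.npy").ravel()>0)]
    for a in np.arange(-.43,.02,.03):
        m=(L[:,0]>a)&(L[:,0]<a+.03)&(abs(L[:,1])<.12)&(L[:,2]>-.15)&(L[:,2]<.15)
        if m.sum()>15: print(n,round(a,2),m.sum(),"z",np.percentile(L[m,2],[1,99]).round(3),"lat",np.percentile(L[m,1],[1,99]).round(3))
E
```

```text
side -0.4 434 z [-0.003  0.104] lat [-0.056 -0.042]
side -0.37 1888 z [-0.028  0.122] lat [-0.062  0.011]
side -0.34 1750 z [-0.032  0.143] lat [-0.063 -0.052]
side -0.31 515 z [-0.024  0.124] lat [-0.062 -0.052]
side -0.28 524 z [-0.016  0.033] lat [-0.036  0.009]
side -0.25 771 z [-0.016  0.035] lat [-0.037  0.021]
side -0.22 1087 z [-0.035  0.037] lat [-0.052  0.026]
side -0.19 632 z [-0.027  0.037] lat [-0.052  0.014]
side -0.16 2034 z [-0.035  0.037] lat [-0.096  0.091]
side -0.13 1401 z [-0.033  0.038] lat [-0.096  0.085]
side -0.1 194 z [-0.035  0.037] lat [-0.089  0.084]
side -0.07 255 z [-0.01   0.011] lat [-0.058  0.054]
side -0.04 150 z [-0.012  0.011] lat [-0.055  0.051]
top -0.34 44 z [0.014 0.149] lat [0.051 0.062]
top -0.31 213 z [-0.002  0.135] lat [0.035 0.06 ]
top -0.28 274 z [-0.024  0.036] lat [-0.032  0.037]
top -0.25 507 z [0.007 0.038] lat [-0.032  0.035]
top -0.22 510 z [-0.003  0.04 ] lat [-0.045  0.036]
top -0.19 508 z [-0.017  0.04 ] lat [-0.049  0.017]
top -0.16 745 z [-0.018  0.04 ] lat [-0.089  0.091]
top -0.13 1089 z [-0.027  0.041] lat [-0.089  0.09 ]
top -0.1 261 z [-0.01  0.04] lat [-0.084  0.085]
top -0.07 163 z [-0.004  0.015] lat [-0.056  0.057]
top -0.04 67 z [-0.006  0.015] lat [-0.052  0.052]
```

```bash
python3 - <<'E'
from kf import *
R=Rh(YAW,-1)
print(ctrl.movel(tcp(np.r_[cup,.14],R),R,speed=.2))
hit=ctrl.movel(tcp(np.r_[cup,.060],R),R,speed=.06,max_force=6)
s=readout.get_state();print(hit,s["t"],s["tool_pos"],s["ft_force"].round(2))
for n in("side","top"):
    p,d=optics.grab_frame(n);cv2.imwrite(f"pics/{n}2.png",p[100:300,150:400].repeat(3,0).repeat(3,1))
E
```

```text
False
False 6.9083 [ 0.66349553 -0.00220428  0.06049899] [-0.09  0.55 -0.17]
```

View pics/side2.png

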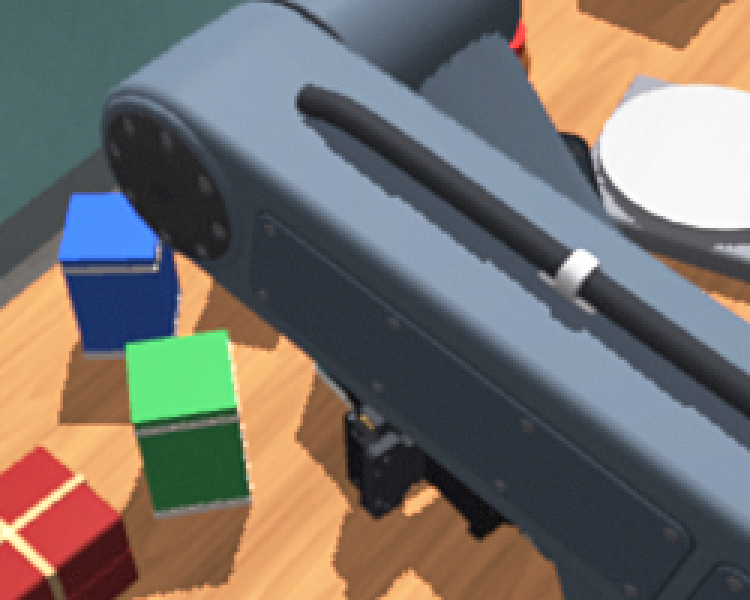

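View pics/top2.png

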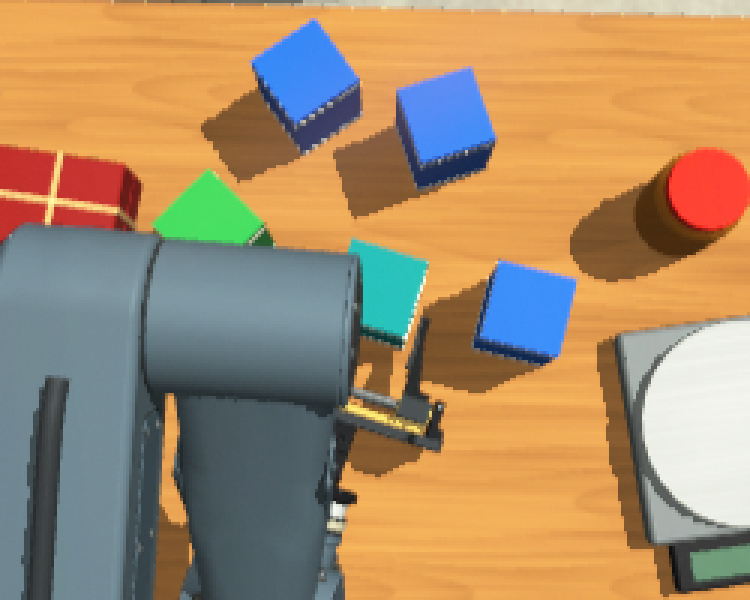

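The cup is undisturbed in the top crop (teal top at (390,290)). The right finger is just to its right, with clearance. Grasping now.

```bash
python3 - <<'E'
from kf import *
R=Rh(YAW,-1)
ctrl.grasp(20);s=readout.get_state();print(s["t"],s["width"],s["ft_force"].round(2),s["tool_pos"])
ctrl.movel(tcp(np.r_[cup,.30],R),R,speed=.12)
s=readout.get_state();print(s["t"],s["width"],s["ft_force"].round(2),s["ft_torque"].round(3),s["tool_pos"])
for n in("side","top"):
    p,d=optics.grab_frame(n);np.save(n+"3.npy",d);cv2.imwrite(f"pics/{n}3.png",p)
E
```

```text
7.475 0.07031469311136539 [-1.06 -0.4   0.5 ] [ 0.66346083 -0.00232498  0.0601659 ]
9.625 0.06996856244314564 [-0.03  1.2  -2.73] [ 0.347  0.915 -0.066] [ 0.66346653 -0.00225835  0.29919467]
```

View pics/side3.png

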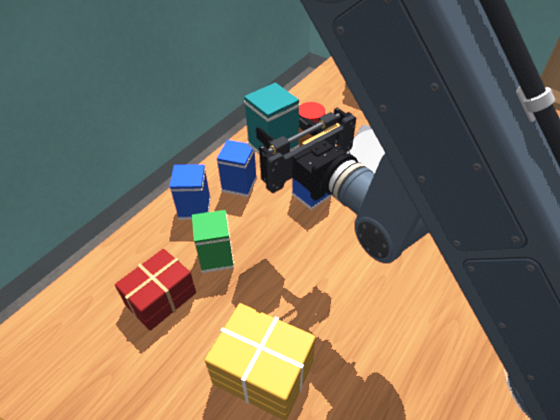

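View pics/top3.png

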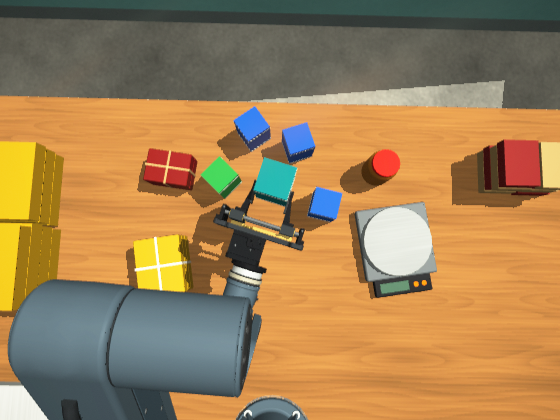

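Held: side shows the teal cup at (272,115) raised, with about 0.28 kg on the wrist. Now roll it over and carry it above the pan.

```bash
python3 - <<'E'
from kf import *
q=readout.get_state()["joint_pos"].copy();q[5]+=np.pi
ctrl.movej(q)
R=Rh(YAW,1);s=readout.get_state();print(s["t"],s["width"],abs(s["orientation"]-R).max())
R2=Rh(YAW-.56,1);ctrl.move_to(tcp(np.r_[PAN,.25],R2),R2)
s=readout.get_state();print(s["t"],s["width"],abs(s["orientation"]-R2).max(),s["joint_pos"].round(2),s["ft_force"].round(2))
for n in("side","top"):
    p,d=optics.grab_frame(n);np.save(n+"4.npy",d);cv2.imwrite(f"pics/{n}4.png",p)
    c=cloud(n,d);h=cv2.cvtColor(p,cv2.COLOR_BGR2HSV)
    m=(h[...,0]>=78)&(h[...,0]<=97)&(h[...,1]>100)&(c[...,2]>.15)&(c[...,2]<.4)&(np.hypot(c[...,0]-PAN[0],c[...,1]-PAN[1])<.12)
    if m.sum()>50: print(n,m.sum(),rect(c[m]),np.percentile(c[m][:,2],[1,99]).round(3))
E
```

```text
12.375 0.06957220622235326 0.0012466189165147154
13.675 0.07023324121783003 0.0015101555392914578 [-0.63  0.91  2.29  3.36  1.63  1.58] [-0.68 -0.73 -1.9 ]
side 284 (array([ 534.1, -295.6]), array([ 46. , 132.7]), 44.8) [0.201 0.298]
top 1453 (array([ 540.6, -336. ]), array([71.2, 70.5]), 41.9) [0.201 0.313]
```

View pics/side4.png

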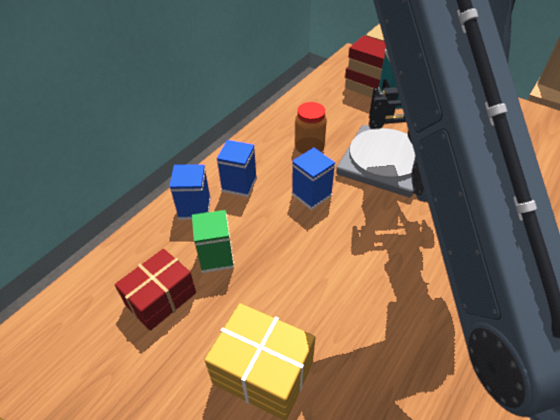

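View pics/top4.png

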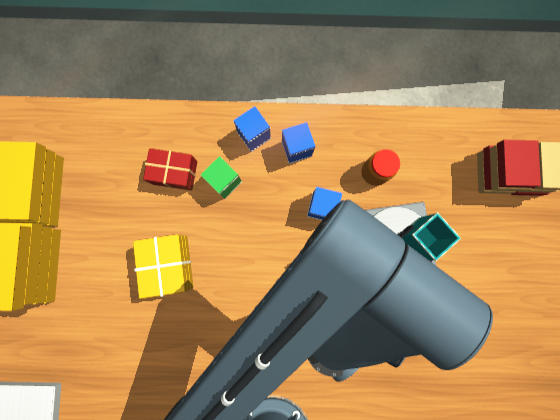

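Top: the cup is mouth-up at (437,237), measured centre (0.541, −0.336), rim at about 0.31 m. Now lower it gently.

```bash
python3 - <<'E'
from kf import *
R2=Rh(YAW-.56,1);g=PAN-np.array([.0015,-.0005])
ctrl.movel(tcp(np.r_[g,.115],R2),R2,speed=.1)
s=readout.get_state();print(s["t"],s["ft_force"].round(2),s["tool_pos"])
hit=ctrl.movel(tcp(np.r_[g,.092],R2),R2,speed=.02,max_force=2)
ctrl.hold(.3)
s=readout.get_state();print(hit,s["t"],s["ft_force"].round(2),s["tool_pos"],abs(s["orientation"]-R2).max())
p,d=optics.grab_frame("top");cv2.imwrite("pics/top5.png",p)
p,d=optics.grab_frame("side");cv2.imwrite("pics/side5.png",p)
E
```

```text
15.275 [ 1.48 -0.56 -2.98] [ 0.54977253 -0.34994117  0.11579232]
True 16.425 [-1.46  1.48  5.05] [ 0.5497475  -0.34997583  0.09712037] 0.0008198428056719352
```

View pics/top5.png

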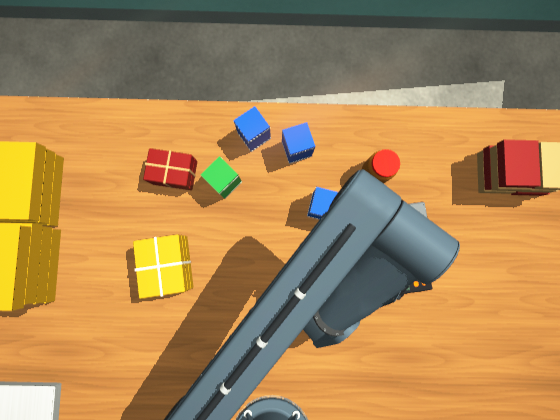

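Contact at grasp height 0.0971 m, as predicted (0.097), with about 8 N on the pan. Release and withdraw straight up.

```bash
python3 - <<'E'
from kf import *
R2=Rh(YAW-.56,1);g=PAN-np.array([.0015,-.0005])
ctrl.release();ctrl.hold(.3)
s=readout.get_state();print(s["t"],s["width"],s["ft_force"].round(2))
print(ctrl.movel(tcp(np.r_[g,.30],R2),R2,speed=.08,max_force=5))
s=readout.get_state();print(s["t"],s["ft_force"].round(2),s["tool_pos"])
q=s["joint_pos"].copy();q[0]+=.9;ctrl.movej(q)
for n in("side","top"):
    p,d=optics.grab_frame(n);cv2.imwrite(f"pics/{n}6.png",p)
    c=cloud(n,d);h=cv2.cvtColor(p,cv2.COLOR_BGR2HSV)
    m=(h[...,0]>=78)&(h[...,0]<=97)&(h[...,1]>100)&(c[...,2]>.05)&(c[...,2]<.4)&(np.hypot(c[...,0]-PAN[0],c[...,1]-PAN[1])<.12)
    if m.sum()>50: print(n,m.sum(),rect(c[m]),np.percentile(c[m][:,2],[1,99]).round(3))
    for nm in("jar","cartons","packets"):
        for r in silhouettes(n,nm)[:1]: print(nm,r["rect"])
E
```

```text
17.4667 0.08707439817062396 [ 1.04 -0.41 -0.12]
False
20.175 [ 0.08 -0.32  0.61] [ 0.54976281 -0.35000076  0.29954927]
jar [295.6, 107.3, 325.8, 154.2]
cartons [114.6, 249.9, 198.0, 331.1]
packets [201.3, 306.2, 312.9, 420.0]
top 961 (array([ 538.8, -336.1]), array([70.5, 70.2]), 41.4) [0.05 0.16]
jar [359.7, 149.0, 399.7, 189.1]
cartons [142.5, 149.7, 197.4, 190.5]
```

View pics/side6.png

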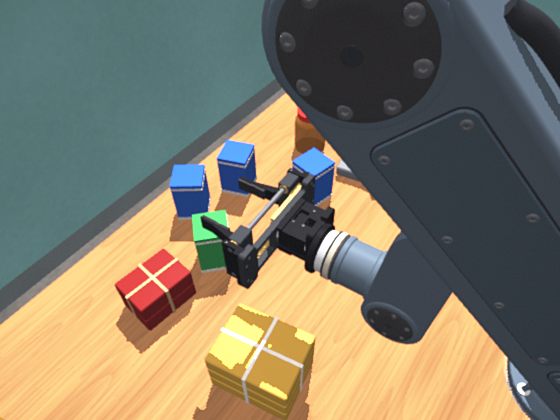

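View pics/top6.png

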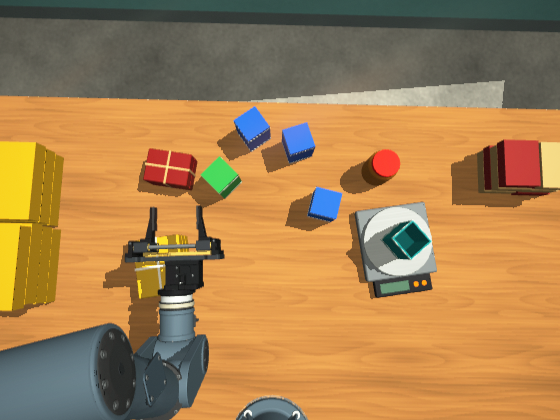

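The top picture shows the cup mouth-up on the pan at (410,240). Its measured centre is (0.539, −0.336), with the rim at about 0.16 m. The bystanders are where they started and the arm is clear.

```bash
python3 - <<'E'
from rig import ctrl
ctrl.hold(.3); ctrl.job_done()
E
```

```text
the job is handed in; nothing more can be done
```

The teal measuring cup is standing mouth-up in the middle of the scale's pan, and the job is handed in; `job_done` reported no verdict. I gripped the cup from the robot's side with the tool level, lifted it and rolled it half a turn. I then lowered it onto the pan until contact, let go and backed straight up. It took about 22 s of the 67 s allowed.

**Final checks:**
- **Position:** the top camera put the cup's centre within about 1 mm of the pan's centre. Its rim is at about 0.16 m, where 0.157 m is expected for a cup standing upright.
- **Contact:** the cup met the pan at the predicted height, with about 8 N of force.
- **Bystanders:** the jar and cartons are within a few pixels of where they started in both views. The packets match in the side view, but the final top view did not detect them because the gripper was in the way.
- **Not checked:** the arm hid the cup from the side camera at the end, so the final position rests on the top camera alone.

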